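Shim the rocking balance

TASK

The small laboratory balance rocks because its near right foot is too short. Push the rubber wedge along the bench, thin end first, under that foot until the balance stands level and no longer rocks, then press down on the casing's top at that same corner to check that it stays level, and let go. Only push and press: do not lift the wedge or the balance, do not shove the balance out of its place, and leave the other things where they stand.

Things in the scene. Friction and masses are not known exactly. Their poses are not given: they have to be found in the camera images.
- balance: laboratory balance, 1.9 to 2.9 kg, loose: low white casing 150 x 150 mm, flat top 54 mm above the bench when level; display block on its far half up to 99 mm; round steel pan on its near half; domed foot (radius 9 mm) under each of four corner lugs, 170 mm apart both ways. Origin: at bench height under its middle; x from pan side to display side, y left, z up (upright = level)
- short_foot (a point): lowest point of the near right foot, at -85, -85 mm, 12 mm shorter than the others. The balance starts leaning 0.067 rad towards it, about its near left and far right feet, and it hangs 4 mm above the bench. Raised by 8 mm (to 12 mm) it makes the balance level; raised more, it tips the balance the other way
- near_right_lug (a point): centre of the top of the round grey lug over the short foot, 35 mm above the bench when level; lug radius 18 mm, 8 mm thick, sticking out at the casing's corner; a steel screw head stands 8 mm above it
- pan (a point): centre of the top of the steel pan, radius 42 mm, 63 mm above the bench when level: not the place to press
- stud (a point): lower end of a small black stud (radius 4 mm) under the near side of the casing, midway between the near feet; it touches the bench while the balance leans, and hangs 2.8 mm above it when level
- corner (a point): point on the flat top of the casing at the corner by the short foot, 15 mm in from both sides: where to press; 54 mm above the bench when level, free of the pan for 40 mm around
- wedge: dark grey rubber wedge, 100 x 44 mm, 90 g, lying before the short foot, thin end towards it. Origin: centre of its underside; x from the thick end (upright face 22 mm high, at -50 mm) to the thin end (2 mm high, at +50 mm), z up; top slopes 1 in 5. Balance is level when the short foot is over the wedge's origin, up to 15 mm beside its middle line. A push of a few N moves it; it stays where left
- spacer: flat dark grey rubber block 60 x 40 x 16 mm, no slope: not to be used. Origin: centre of its underside
- stopper: dark grey rubber stopper, 32 mm high, 34 mm across its top, standing to the right of the wedge. Origin: centre of its underside
- beaker: glass beaker, 90 mm high, radius 35 mm, right side of the bench; origin under its centre
- reagent: white plastic bottle, 130 mm high, radius 30 mm, right side of the bench; origin under its centre
- bulb: green pipette bulb, 95 mm high, radius 29 mm, standing on the left of the bench; origin under its centre
- mug: grey plastic cup, 75 mm high, radius 35 mm, left side of the bench; origin under its centre
Mind the look-alikes: they are no part of the job. What is shaped like the wedge but pink or red is not meant.

How it is judged:
By the outcome, as a careful person would: the job done as asked, in the order asked, and still so for the second after the job is handed in, with the robot touching nothing.
It also fails if it takes over 64 s, if anything falls off the work surface, if the arm or the gripper's body presses on something with over 40 N, if the wrist force passes 120 N, or if a joint passes its speed limit or range.

ROBOT

A 6-joint arm with a two-finger parallel gripper is mounted at the origin on the work surface. World frame = base frame: x ahead of the robot, y to its left, z up, the work surface at z = 0. Lengths are in m, angles in rad, forces in N, time in s.
With the tool pointing down it reaches from about 0.35 to 0.95 m from the base axis. Payload 17.4 kg.
Tool frame: the origin (TCP) lies midway between the tips of the shut fingers; the grasp point (between the pads) lies behind it (grasp_offset is the y of the grasp point in the tool frame, in m); y points along the fingers, x is the direction in which the jaws open and shut, and the axes are right-handed (so a half turn about y gives the same grasp; the last joint's range is limited). The gripper opens to 93 mm and grips with 3 to 60 N. Pads are 15 mm wide; open, the fingers measure 128 mm over their backs; the gripper's body (75 mm by 188 mm) begins 65 mm behind the grasp point.
Start: joints at [1.14, 0.116, 1.442, -0, 1.584, -0.038], TCP at [0.258, 0.624, 0.219] pointing down, gripper open.
Joint ranges: [-2.83, 2.83], [-0.83, 2.19], [0.07, 2.5], [-1.14, 4.28], [0.01, 3], [-2.97, 2.97]. Speed limits (rad/s): [1.89, 1.89, 2.22, 3.14, 3.14, 3.14].

INTERFACE

Orientations are given as a unit quaternion [w, x, y, z].
In Python, from plant import get_obs, get_image, sign_off, grasp_offset gives the robot as it stands. The module is installed in compiled form; this text tells all that it offers.
- The arm moves only by the shell command python3 -m handwheel 'ROWS' [FORCE]. ROWS is JSON, one flat list of numbers, 7 for each row, row after row: the shift along the tool's x, y, z in m, then the turn, a rotation vector about the tool's x, y, z in degrees, then the finger opening in m, from 0 to 0.093. A call has exactly 10 rows; each row shifts and turns the pose as measured when the row begins, along the tool's axes as they then stand; what a row does not reach is not made up. A row lasts 1/10 s, in which the tool goes at most 50 mm and 8.59 degrees, less where a joint would pass 70% of its speed; a pose out of reach is approached as far as the arm can. A call is refused whole if a number of a shift passes 0.05 or a number of a turn 8.59, either way. A call with a gripper value outside its range is refused whole. The fingers move at their own pace and stop on an object; FORCE is the grip in N (left out, the last holds). Time passes only in rows, so rows that do not move let the fingers close, or fill a call up. It gives the time, the measured TCP pose, the force and the opening at its end, in the units of the state.
- get_obs(): the state, without advancing time (a new reading comes with each control period).
- get_image(name): name is "scene" or "top" or "wrist"; returns a dict with "color" (420x560x3 uint8, red, green, blue), "fx", "fy", "cx", "cy" (pixels), "k1" (the pictures are not rectified: a ray, as slopes to the right and down, at radius r is drawn at 1 + k1 r^2 times it, then the intrinsics apply), "origin" and "orientation" of the camera in the world. Camera axes: x right, y down, z forward; pixel columns grow to the right and rows downward; lengths in m; the calibration is good to about 2 mm. A picture is of the moment at which its call begins. There is no depth.
- sign_off(): hands the job in, once; it reports no verdict.
The state is a dict: "time": time; "qpos": joint angles; "qd": joint speeds; "joint_torque": joint torques, N m; "position": TCP position; "tool_rot": TCP orientation; "wrist_force": force on the tool from outside, world axes, zero at the start; "ft_torque": the same for the moment, N m; "finger_gap": finger opening in m.
Only numpy, scipy, OpenCV 4.12 (cv2) and the standard library are available. Lean on these libraries where they do the work, as an engineer would, in place of code of your own. Each camera call takes 0.05 s, during which the arm holds its last target.

## Working session

There is one attempt and no reset: what is moved stays moved. The work goes in short steps, Python scripts to look and compute and a shell command to move; the robot and the scene stay as the last step left them, time stands still between calls to the robot, and variables do not carry over. Pictures are saved under pics/ and viewed, and the job is handed in when it is done.

```bash
mkdir -p pics
python3 - <<'E'
from plant import *
import cv2
o=get_obs();print(o, grasp_offset)
for n in("scene","top","wrist"):
    i=get_image(n);cv2.imwrite(f"pics/{n}0.png",i["color"][:,:,::-1]);print(n,{k:v for k,v in i.items() if k!="color"})
E
```

```text
{'time': 0.0, 'qpos': array([ 1.14020557e+00,  1.16454221e-01,  1.44229359e+00,  1.94476630e-05,
        1.58403367e+00, -3.78232175e-02]), 'qd': array([-0.00057367,  0.00146317, -0.00270072,  0.00074304, -0.00053702,
        0.00099362]), 'joint_torque': array([ 6.64825166e-04, -7.21237493e+01, -6.22641635e+01,  7.81187508e-02,
        2.34316156e-02, -1.41764490e-04]), 'position': array([0.25827588, 0.6233861 , 0.21790903]), 'tool_rot': array([-0.58773683,  0.58816536,  0.39246569, -0.39318902]), 'wrist_force': array([0.77534079, 0.09596461, 0.30911235]), 'ft_torque': array([-0.01903089,  0.03719454, -0.04078795]), 'finger_gap': 0.09266955889550488} -0.0188
scene {'fx': 543.2658862057432, 'fy': 543.2658862057432, 'cx': 277.8404094993837, 'cy': 217.82319422573525, 'k1': -0.09538239097788152, 'origin': array([ 1.38303836, -0.56393581,  0.88815247]), 'orientation': array([-0.38596662,  0.79222183,  0.43036812, -0.19544211])}
top {'fx': 456.4872222862748, 'fy': 456.4872222862748, 'cx': 282.7930535148249, 'cy': 213.2827577334368, 'k1': -0.011984315903638233, 'origin': array([0.33942799, 0.00314537, 1.40455632]), 'orientation': array([-0.05597328,  0.70768321, -0.70270147,  0.04756165])}
wrist {'fx': 356.5529957723163, 'fy': 356.5529957723163, 'cx': 273.340851937708, 'cy': 210.925802296797, 'k1': -0.05988014808574249, 'origin': array([0.19163558, 0.65179556, 0.38453557]), 'orientation': array([0.10936118, 0.82468661, 0.55006764, 0.07319648])}
```

View pics/scene0.png

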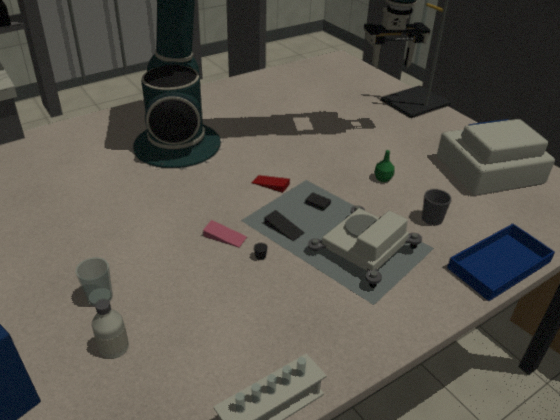

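View pics/top0.png

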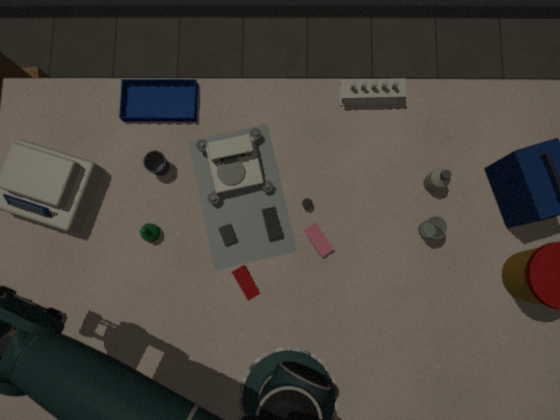

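View pics/wrist0.png

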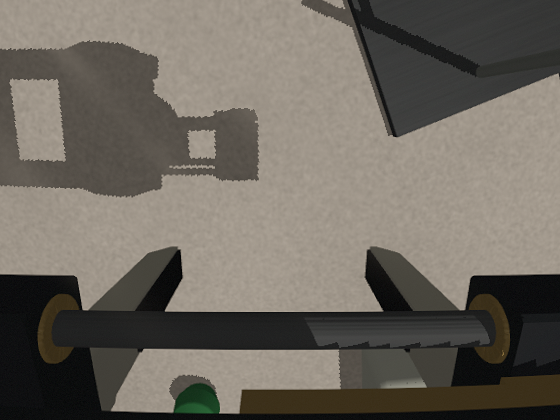

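The top view shows the balance around (236,168), with its lugs at (201,146), (256,134), (269,188) and (214,199). The wedge is at (273,223), the spacer at (228,234), the stopper at (307,205), and the pink and red decoys at (319,240) and (246,282). Next I'll enlarge the view and measure.

```bash
cat > h.py <<'E'
import numpy as np,cv2
from plant import *
from scipy.spatial.transform import Rotation as R
def rot(q): return R.from_quat(np.r_[q[1:],q[0]]).as_matrix()
def ray(im,u,v):
    K=np.array([[im["fx"],0,im["cx"]],[0,im["fy"],im["cy"]],[0,0,1]])
    p=cv2.undistortPoints(np.array([[[u,v]]],float),K,np.array([im["k1"],0,0,0.]))[0,0]
    return im["origin"],rot(im["orientation"])@np.r_[p,1]
def onz(im,u,v,z):
    o,d=ray(im,u,v); return o+d*(z-o[2])/d[2]
def proj(im,P):
    K=np.array([[im["fx"],0,im["cx"]],[0,im["fy"],im["cy"]],[0,0,1]])
    M=rot(im["orientation"]).T; rv=cv2.Rodrigues(M)[0]
    return cv2.projectPoints(np.array(P,float).reshape(-1,1,3),rv,-M@im["origin"],K,np.array([im["k1"],0,0,0.]))[0][:,0]
def crop(im,x0,y0,x1,y1,s,fn):
    cv2.imwrite(fn,cv2.resize(im["color"][y0:y1,x0:x1,::-1],None,fx=s,fy=s,interpolation=cv2.INTER_CUBIC))
def tri(a,ua,b,ub):
    o1,d1=ray(a,*ua);o2,d2=ray(b,*ub)
    s=np.linalg.lstsq(np.c_[d1,-d2],o2-o1,rcond=None)[0]
    p,q=o1+s[0]*d1,o2+s[1]*d2
    return (p+q)/2,np.linalg.norm(p-q)
E
python3 - <<'E'
from h import *
t=get_image("top");s=get_image("scene")
crop(t,185,120,325,260,5,"pics/tc.png") if 0 else cv2.imwrite("pics/tc.png",cv2.convertScaleAbs(cv2.resize(t["color"][120:255,185:325,::-1],None,fx=4,fy=4,interpolation=cv2.INTER_CUBIC),alpha=1.6))
cv2.imwrite("pics/sc.png",cv2.convertScaleAbs(cv2.resize(s["color"][170:300,240:440,::-1],None,fx=4,fy=4,interpolation=cv2.INTER_CUBIC),alpha=1.6))
import pickle;pickle.dump((t,s),open("im0.pkl","wb"))
E
```

```text
(no output)
```

View pics/tc.png

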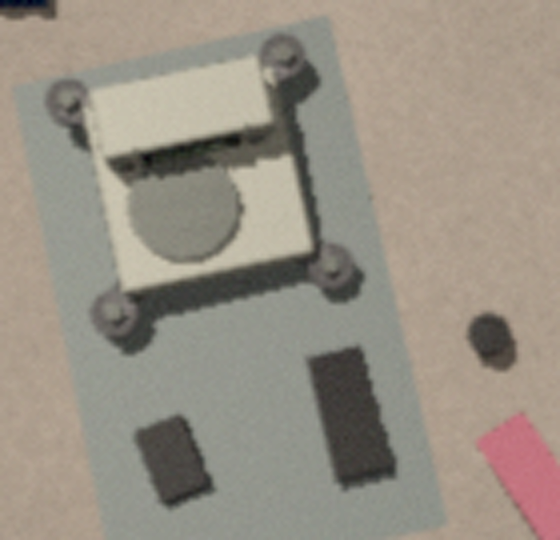

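View pics/sc.png

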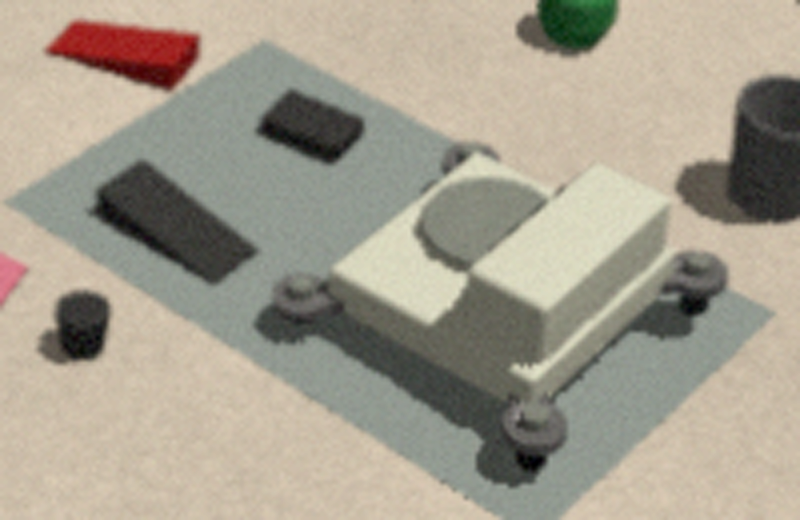

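Run:
```python
from h import *
import pickle
t,s=pickle.load(open("im0.pkl","rb"))
T=lambda x,y:((x+.5)/4-.5+185,(y+.5)/4-.5+120)
S=lambda x,y:((x+.5)/4-.5+240,(y+.5)/4-.5+170)
L=dict(NL=(115,311,.043),FL=(68,101,.051),FR=(284,53,.043),NR=(335,263,.035))
P={k:onz(t,*T(a,b),z) for k,(a,b,z) in L.items()}
for k in P: print(k,P[k].round(4))
for k,a in dict(NR=(302,285),FR=(535,412),FL=(699,262)).items(): 
    p,e=tri(t,T(*L[k][:2]),s,S(*a));print("tri",k,p.round(4),e.round(4))
c=sum(P.values())/4;print(c,[np.linalg.norm(P[a]-P[b]).round(4) for a,b in(("NL","NR"),("NR","FR"),("FR","FL"),("FL","NL"))])
fx=(P["FL"]-P["NL"]+P["FR"]-P["NR"])[:2];print("yaw",np.degrees(np.arctan2(fx[1],fx[0])))
# dark mask
g=t["color"].astype(int)
m=(g.max(2)<75)&(g.max(2)-g.min(2)<25); 
m=m.astype(np.uint8); n,lab,st,ce=cv2.connectedComponentsWithStats(m)
for i in range(1,n):
    if st[i,4]>30 and 190<ce[i][0]<320 and 130<ce[i][1]<260:
        k=(lab==i).astype(np.uint8)
        cs=cv2.findContours(k,0,2)[0][0]; r=cv2.minAreaRect(cs); print(st[i],ce[i].round(1),r)
print("wedge corners")
for n,a,z in(("thinL",(308,357),.002),("thinR",(361,347),.002),("thickLtop",(344,476),.022),("thickRtop",(396,464),.022),("thickLbot",(345,489),0),("thickRbot",(393,477),0)):
    print(n,onz(t,*T(*a),z).round(4))
for n,a,z in(("thinL",(257,250),.002),("thinR",(215,283),.002),("thickLtop",(142,160),.022),("thickRtop",(100,193),.022),("thickRbot",(97,212),0)):
    print("s",n,onz(s,*S(*a),z).round(4))
```

```text
NL [0.5879 0.2314 0.043 ]
FL [0.7502 0.2713 0.051 ]
FR [0.7917 0.1064 0.043 ]
NR [0.6276 0.0651 0.035 ]
tri NR [0.6282 0.0661 0.0354] 0.0024
tri FR [0.7918 0.1067 0.0437] 0.0009
tri FL [0.7515 0.2725 0.0486] 0.0018
[0.68935528 0.16854119 0.043     ] [np.float64(0.1712), np.float64(0.1694), np.float64(0.1702), np.float64(0.1673)]
yaw 13.95865506753369
[ 208  129   68   80 1254] [243.6 173.2] ((235.8559112548828, 168.41268920898438), (68.38789367675781, 69.15753936767578), 76.21839904785156)
[197 140  11  18  93] [202.  147.8] ((201.59234619140625, 148.73846435546875), (17.73696517944336, 8.682432174682617), 82.87498474121094)
[302 198  12  15 128] [307.8 204.8] ((308.0000305175781, 205.00003051757812), (14.310833930969238, 9.838699340820312), 63.43495178222656)
[262 206  22  37 520] [272.3 224.3] ((272.5882568359375, 223.85296630859375), (34.440059661865234, 15.764815330505371), 75.96376037597656)
[219 224  20  23 302] [228.1 235. ] ((228.08621215820312, 234.9654998779297), (21.540658950805664, 14.298541069030762), 68.19859313964844)
wedge corners
thinL [0.5599 0.0867 0.002 ]
thinR [0.568  0.0455 0.002 ]
thickLtop [0.4654 0.0568 0.022 ]
thickRtop [0.4748 0.0174 0.022 ]
thickLbot [0.4574 0.0568 0.    ]
thickRbot [0.4669 0.0198 0.    ]
s thinL [0.557  0.0879 0.002 ]
s thinR [0.5688 0.0472 0.002 ]
s thickLtop [0.4624 0.0626 0.022 ]
s thickRtop [0.4768 0.0211 0.022 ]
s thickRbot [0.4693 0.0238 0.    ]
```

Run:
```python
from h import *
o=get_obs();A=rot(o["tool_rot"]);print(A.round(3),o["position"]);w=get_image("wrist");print("cam in tool",A.T@(w["origin"]-o["position"]),A.T@rot(w["orientation"])[:,2])
for ax in (0,2): print(np.degrees(np.arctan2(A[1,ax],A[0,ax])))
```

```text
[[ 0.383 -0.    -0.924]
 [ 0.924 -0.001  0.383]
 [-0.001 -1.     0.   ]] [0.25834738 0.6235057  0.21829759]
cam in tool [ 0.00051914 -0.16655812  0.07246167] [ 0.00103816  0.96535629 -0.26093325]
67.49344863578914
157.49344824757046
```

```bash
python3 -m handwheel '[-0.024,0,-0.02,0,0,0,0, -0.024,0,-0.02,0,0,0,0, -0.024,0,-0.02,0,0,0,0, -0.024,0,-0.02,0,0,0,0, -0.024,0,-0.02,0,0,0,0, -0.024,0,-0.02,0,0,0,0, -0.024,0,-0.02,0,0,0,0, -0.024,0,-0.02,0,0,0,0, -0.024,0,-0.02,0,0,0,0, -0.024,0,-0.02,0,0,0,0]' 20
python3 -m handwheel '[-0.024,0,-0.02,0,0,0,0, -0.024,0,-0.02,0,0,0,0, -0.024,0,-0.02,0,0,0,0, -0.024,0,-0.02,0,0,0,0, -0.024,0,-0.02,0,0,0,0, -0.024,0,-0.02,0,0,0,0, -0.024,0,-0.02,0,0,0,0, -0.024,0,-0.02,0,0,0,0, -0.024,0,-0.02,0,0,0,0, -0.024,0,-0.02,0,0,0,0]'
```

```text
time: 1.3
position: [0.3524, 0.3166, 0.2169]
tool_rot: [-0.587, 0.587, 0.394, -0.395]
wrist_force: [0.8, 0.2, -0.2]
finger_gap: 0.0177
time: 2.3
position: [0.4481, 0.0059, 0.2188]
tool_rot: [-0.586, 0.588, 0.396, -0.393]
wrist_force: [0.1, 0.0, -0.2]
finger_gap: 0.0006
```

```bash
python3 -m handwheel '[0,0,0,0,8,0,0, 0,0,0,0,8,0,0, 0,0,0,0,8,0,0, 0,0,0,0,8,0,0, 0,0,0,0,8,0,0, 0,0,0,0,8,0,0, 0,0,0,0,8,0,0, 0,0,0,0,8,0,0, 0,0,0,0,8,0,0, 0,0,0,0,8,0,0]'
python3 -m handwheel '[0,0,0,0,8,0,0, 0,0,0,0,8,0,0, 0,0,0,0,8,0,0, 0,0,0,0,8,0,0, 0,0,0,0,8,0,0, 0,0,0,0,8,0,0, 0,0,0,0,8,0,0, 0,0,0,0,5,0,0, 0,0,0,0,0,0,0, 0,0,0,0,0,0,0]'
python3 - <<'E'
from h import *
o=get_obs();A=rot(o["tool_rot"]);print(o["time"],A.round(3),o["position"],o["qpos"]);
for ax in (0,2): print(np.degrees(np.arctan2(A[1,ax],A[0,ax])))
w=get_image("wrist");crop(w,0,0,560,420,1.4,"pics/w1.png")
import pickle;pickle.dump(w,open("w1.pkl","wb"))
E
```

```text
time: 3.3
position: [0.4484, 0.0014, 0.2189]
tool_rot: [-0.701, 0.701, -0.093, 0.097]
wrist_force: [0.5, -0.7, -0.2]
finger_gap: 0.0004
time: 4.3
position: [0.4479, 0.0014, 0.2194]
tool_rot: [0.546, -0.544, 0.449, -0.452]
wrist_force: [-0.1, 0.6, -0.1]
finger_gap: 0.0006
4.3 [[ 0.188  0.006  0.982]
 [-0.982 -0.001  0.188]
 [ 0.002 -1.     0.006]] [0.44785579 0.0014334  0.2193569 ] [-5.34579586e-02 -4.00474979e-01  1.90351991e+00 -4.59235394e-04
  1.63203715e+00  1.32800173e+00]
-79.15386301624437
10.846852097312238
```

View pics/w1.png

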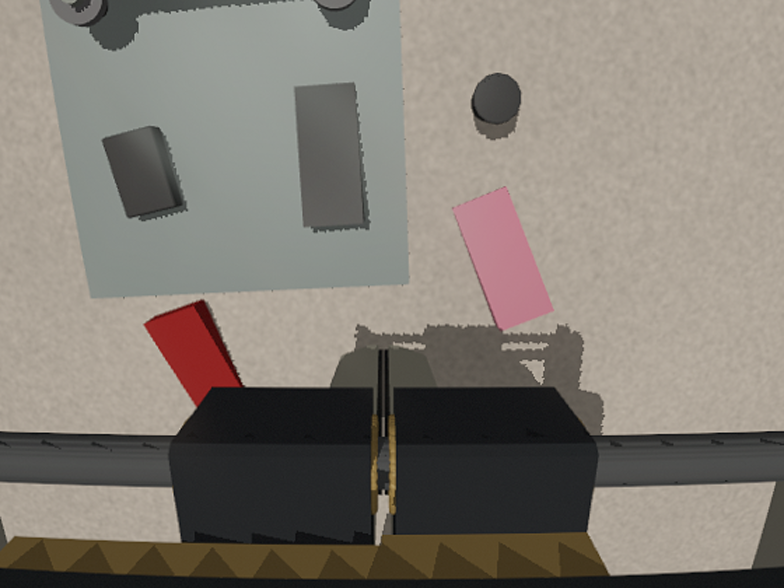

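The wrist view shows the wedge's thin end at (294,87)-(354,83) and its thick end at (303,227)-(363,227). The stopper is at (497,98), and the near lugs are cut off at the top edge, at (78,5) and (335,0).

Run:
```python
from h import *
import pickle
w=pickle.load(open("w1.pkl","rb"))
W=lambda x,y:((x+.5)/1.4-.5,(y+.5)/1.4-.5)
q=[onz(w,*W(*a),z)[:2] for a,z in(((294,87),.002),((354,83),.002),((303,227),.022),((364,226),.022))]
print(np.round(q,4),np.linalg.norm(q[0]-q[1]),np.linalg.norm(q[2]-q[3]))
a=(q[0]+q[1])/2;b=(q[2]+q[3])/2;d=a-b;print("ctr",(a+b)/2,np.linalg.norm(d),"head",np.degrees(np.arctan2(d[1],d[0])))
print("stopper top",onz(w,*W(497,98),.032),"pink",onz(w,*W(500,330),.0),onz(w,*W(453,208),.0),"red",onz(w,*W(203,301),.022),onz(w,*W(242,387),.022),"spacer",onz(w,*W(185,205),0))
```

```text
[[0.56   0.0891]
 [0.5706 0.0468]
 [0.4635 0.0645]
 [0.4725 0.0209]] 0.04366377384543498 0.04458661318205183
ctr [0.51664491 0.05531502] 0.10055368320311169 head 14.534897882973345
stopper top [ 0.57544915 -0.05170459  0.032     ] pink [ 0.40700947 -0.10319008  0.        ] [ 0.49609717 -0.04344023  0.        ] red [0.39364929 0.13161388 0.022     ] [0.32820621 0.09404387 0.022     ] spacer [0.46033446 0.16012825 0.        ]
```

```bash
python3 -m handwheel '[-0.01,0,0,0,-3.5,0,0, -0.02,0,0,0,0,0,0, -0.01,0,0,0,0,0,0, 0,0,0,0,0,0,0, 0,0.025,0,0,0,0,0, 0,0.025,0,0,0,0,0, 0,0.025,0,0,0,0,0, 0,0.025,0,0,0,0,0, 0,0.02,0,0,0,0,0, 0,0,0,0,0,0,0]'
python3 - <<'E'
from h import *
o=get_obs();A=rot(o["tool_rot"]);print(o["time"],A.round(3),o["position"],np.degrees(np.arctan2(A[1,2],A[0,2])))
E
```

```text
time: 5.35
position: [0.4402, 0.0389, 0.0961]
tool_rot: [0.563, -0.56, 0.426, -0.432]
wrist_force: [-1.6, 0.1, 0.1]
finger_gap: 0.0003
5.35 [[ 0.263  0.009  0.965]
 [-0.965 -0.002  0.263]
 [ 0.004 -1.     0.009]] [0.44016036 0.03885745 0.09613173] 15.225029350941602
```

```bash
python3 -m handwheel '[0,0.02,0,0,1,0,0, 0,0.02,0,0,0,0,0, 0,0.02,0,0,0,0,0, 0,0.015,0,0,0,0,0, 0,0.009,0,0,0,0,0, 0,0.003,0,0,0,0,0, 0,0,0,0,0,0,0, 0,0,0,0,0,0,0, 0,0,0,0,0,0,0, 0,0,0,0,0,0,0]'
python3 - <<'E'
from h import *
o=get_obs();A=rot(o["tool_rot"]);print(o["time"],A.round(3),o["position"],np.degrees(np.arctan2(A[1,2],A[0,2])),o["wrist_force"])
w=get_image("wrist");crop(w,0,0,560,420,1.4,"pics/w2.png")
import pickle;pickle.dump(w,open("w2.pkl","wb"))
E
```

```text
time: 6.35
position: [0.4464, 0.0366, 0.0159]
tool_rot: [0.562, -0.555, 0.428, -0.44]
wrist_force: [-0.7, -0.5, -0.8]
finger_gap: 0.0006
6.35 [[ 0.247  0.019  0.969]
 [-0.969 -0.003  0.247]
 [ 0.007 -1.     0.018]] [0.44636979 0.03664798 0.01587789] 14.33185377761248 [-0.68374414 -0.48871136 -0.84698398]
```

View pics/w2.png

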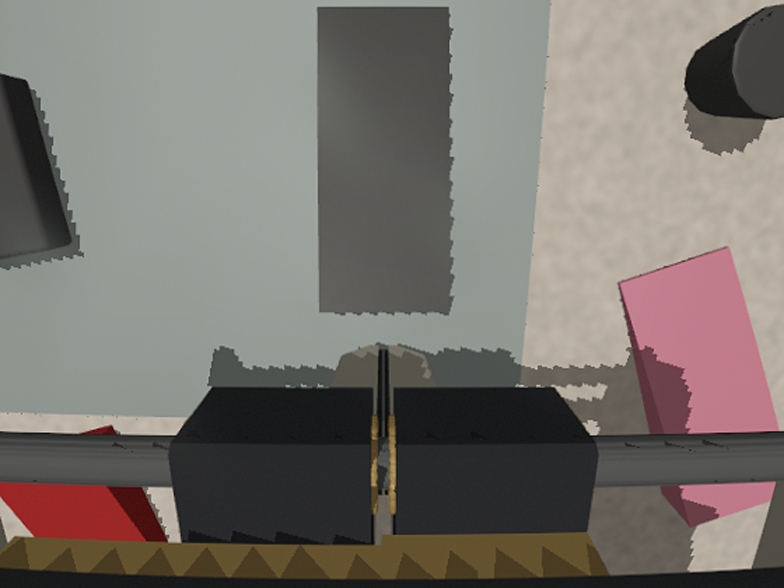

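The wedge spans x 318-450, lined up with the closed fingers. I'll lower a little, shift 6 mm left, and start the push.

```bash
python3 -m handwheel '[-0.006,0.005,0,-1,0,0,0, 0,0.001,0,0,0,0,0, 0,0,0.006,0,0,0,0, 0,0,0.006,0,0,0,0, 0,0,0.005,0,0,0,0, 0.001,0,0.008,0,0,0,0, 0.001,0,0.008,0,0,0,0, 0.001,0,0.008,0,0,0,0, 0.001,0,0.008,0,0,0,0, 0.001,0,0.008,0,0,0,0]'
python3 - <<'E'
from h import *
o=get_obs();A=rot(o["tool_rot"]);print(o["time"],A.round(3),o["position"],np.degrees(np.arctan2(A[1,2],A[0,2])),o["wrist_force"])
w=get_image("wrist");crop(w,0,0,560,420,1.4,"pics/w3.png")
import pickle;pickle.dump(w,open("w3.pkl","wb"))
E
```

```text
time: 7.4
position: [0.5061, 0.0532, 0.0094]
tool_rot: [-0.557, 0.56, -0.432, 0.435]
wrist_force: [-1.7, 0.1, 1.5]
finger_gap: 0.0004
7.4 [[ 0.248  0.001  0.969]
 [-0.969 -0.007  0.248]
 [ 0.007 -1.    -0.001]] [0.50608445 0.05315943 0.00938745] 14.341080373188472 [-1.72716131  0.0992556   1.52875462]
```

View pics/w3.png

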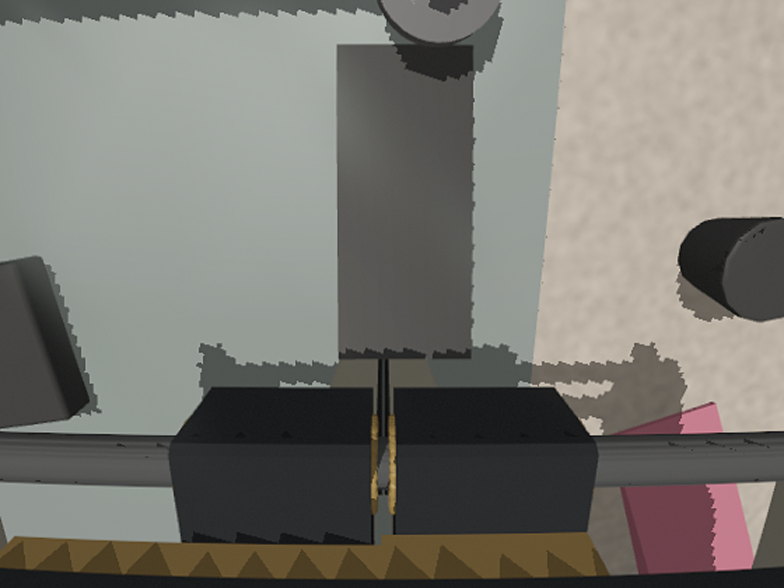

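```bash
cat > m.py <<'E'
from h import *
def wedge(w,pts):
    W=lambda x,y:((x+.5)/1.4-.5,(y+.5)/1.4-.5)
    q=[onz(w,*W(*a),z)[:2] for a,z in zip(pts,(.002,.002,.022,.022))]
    d=(q[0]+q[1]-q[2]-q[3])/2; return sum(q)/4,np.linalg.norm(d),np.degrees(np.arctan2(d[1],d[0])),[np.linalg.norm(q[0]-q[1]),np.linalg.norm(q[2]-q[3])]
E
python3 - <<'E'
from m import *
import pickle
w=pickle.load(open("w3.pkl","rb"));o=get_obs();A=rot(o["tool_rot"])
r=wedge(w,((336,44),(472,44),(338,358),(472,357)));print(r)
W=lambda x,y:((x+.5)/1.4-.5,(y+.5)/1.4-.5)
e=onz(w,*W(440,44),.027);print("lug near edge",e)
f=np.array([.629,.068]);h=np.radians(r[2]);u=np.array([np.cos(h),np.sin(h)]);n=np.array([-u[1],u[0]])
print("foot along,lat",(f-r[0])@u,(f-r[0])@n, "lugedge+18:",(e[:2]+.018*u-r[0])@u,(e[:2]-r[0])@n)
print("in tool:",A.T@np.r_[f-r[0],0])
E
```

```text
(array([0.56556534, 0.06173037]), np.float64(0.09986559759772623), np.float64(14.488534835727965), [np.float64(0.04385242999661404), np.float64(0.044436502042471)])
lug near edge [0.61094963 0.06440762 0.027     ]
foot along,lat 0.0629858680520136 -0.009800235676938027 lugedge+18: 0.06261077228057461 -0.008762414150881137
in tool: [9.62972742e-03 4.25548510e-05 6.30121475e-02]
```

```bash
python3 -m handwheel '[0.001,0,0.005,0,0,0,0, 0.001,0,0.005,0,0,0,0, 0.001,0,0.005,0,0,0,0, 0.001,0,0.005,0,0,0,0, 0.001,0,0.005,0,0,0,0, 0.001,0,0.005,0,0,0,0, 0.001,0,0.005,0,0,0,0, 0,0,0.005,0,0,0,0, 0,0,0,0,0,0,0, 0,0,0,0,0,0,0]'
cat > look.py <<'E'
import sys,pickle
from m import *
n=sys.argv[1]
o=get_obs();A=rot(o["tool_rot"]);print(o["time"],A.round(3).tolist(),o["position"],o["wrist_force"])
w=get_image("wrist");crop(w,0,0,560,420,1.4,f"pics/{n}.png")
t=get_image("top");s=get_image("scene")
cv2.imwrite(f"pics/{n}s.png",cv2.convertScaleAbs(cv2.resize(s["color"][170:300,240:440,::-1],None,fx=4,fy=4,interpolation=cv2.INTER_CUBIC),alpha=1.6))
cv2.imwrite(f"pics/{n}t.png",cv2.convertScaleAbs(cv2.resize(t["color"][120:255,185:325,::-1],None,fx=4,fy=4,interpolation=cv2.INTER_CUBIC),alpha=1.6))
pickle.dump((w,t,s),open(f"{n}.pkl","wb"))
E
python3 look.py a4
```

```text
time: 8.45
position: [0.5469, 0.0559, 0.0094]
tool_rot: [-0.554, 0.563, -0.435, 0.433]
wrist_force: [-1.5, -0.7, 0.6]
finger_gap: 0.0001
8.45 [[0.248, -0.011, 0.969], [-0.969, -0.009, 0.247], [0.006, -1.0, -0.013]] [0.54688184 0.05587473 0.00937669] [-1.53722081 -0.6677661   0.60947607]
```

View pics/a4.png

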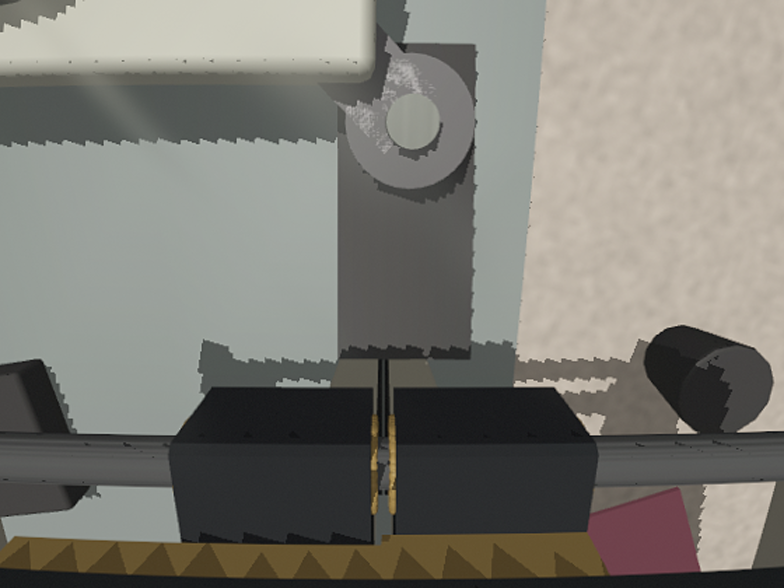

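View pics/a4s.png

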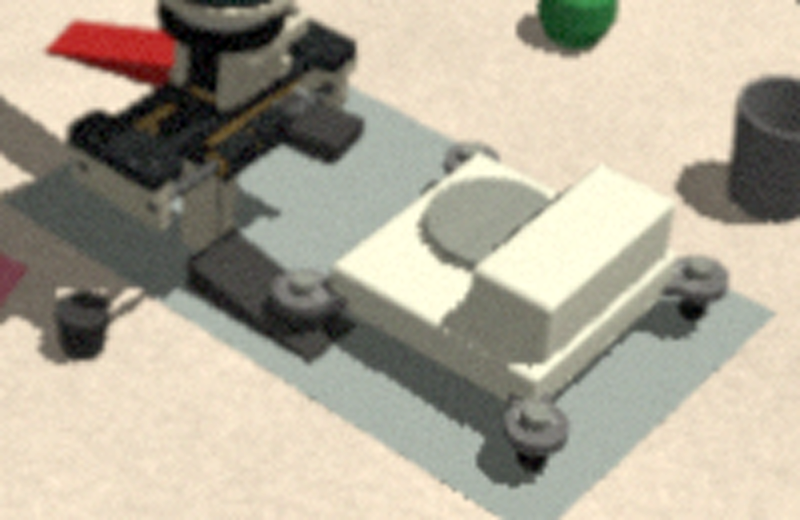

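```bash
cat > rem.py <<'E'
import sys,pickle,json
from m import *
n,pts,lug,z=sys.argv[1],json.loads(sys.argv[2]),json.loads(sys.argv[3]),float(sys.argv[4])
w=pickle.load(open(n+".pkl","rb"))[0];o=get_obs();A=rot(o["tool_rot"])
r=wedge(w,pts);print(r)
W=lambda x,y:((x+.5)/1.4-.5,(y+.5)/1.4-.5)
e=onz(w,*W(*lug),z);print("lug ctr",e)
h=np.radians(r[2]);u=np.array([np.cos(h),np.sin(h)]);nn=np.array([-u[1],u[0]])
for f in ([.629,.068],e[:2]):print("along,lat",(f-r[0])@u,(f-r[0])@nn)
p=o["position"][:2];print("TCP->wedge face gap est",(r[0]-p)@u-.05)
E
python3 rem.py a4 '[[338,44],[475,44],[338,359],[471,358]]' '[410,120]' 0.03
```

```text
(array([0.60618237, 0.06412743]), np.float64(0.09968251996890604), np.float64(13.971545107846831), [np.float64(0.04385559939551063), np.float64(0.044088199194094665)])
lug ctr [0.63003926 0.07014738 0.03      ]
along,lat 0.02307758362214544 -0.0017510864875557846
along,lat 0.024604565556786535 8.184947616144909e-05
TCP->wedge face gap est 0.00964602857427127
```

```bash
python3 -m handwheel '[0,0,0.003,0,0,0,0, 0,0,0.003,0,0,0,0, 0,0,0.003,0,0,0,0, 0,0,0.003,0,0,0,0, 0,0,0.003,0,0,0,0, 0,0,0.003,0,0,0,0, 0,0,0,0,0,0,0, 0,0,0,0,0,0,0, 0,0,0,0,0,0,0, 0,0,0,0,0,0,0]'
python3 look.py a5
```

```text
time: 9.6
position: [0.558, 0.0585, 0.0095]
tool_rot: [-0.549, 0.568, -0.439, 0.429]
wrist_force: [-0.7, -0.1, 0.3]
finger_gap: 0.0004
9.6 [[0.247, -0.028, 0.969], [-0.969, -0.013, 0.247], [0.006, -1.0, -0.03]] [0.55796218 0.05854096 0.00954624] [-0.70729075 -0.07207241  0.30160451]
```

View pics/a5.png

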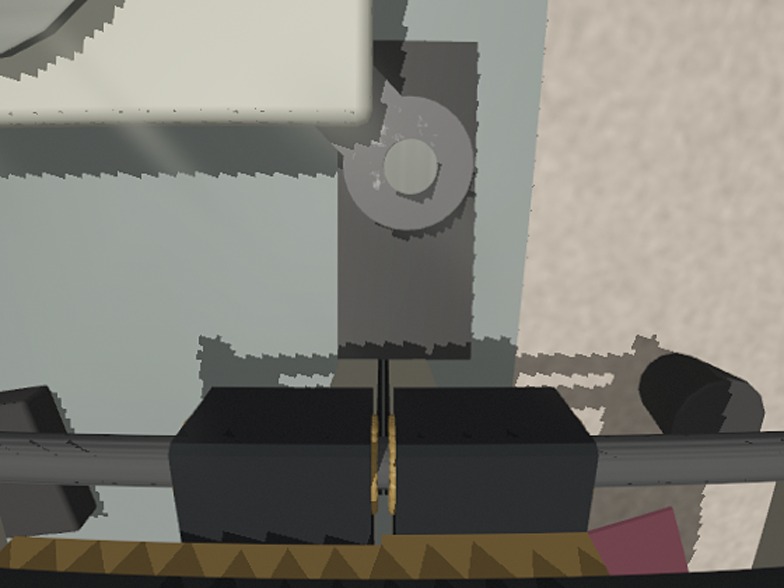

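View pics/a5s.png

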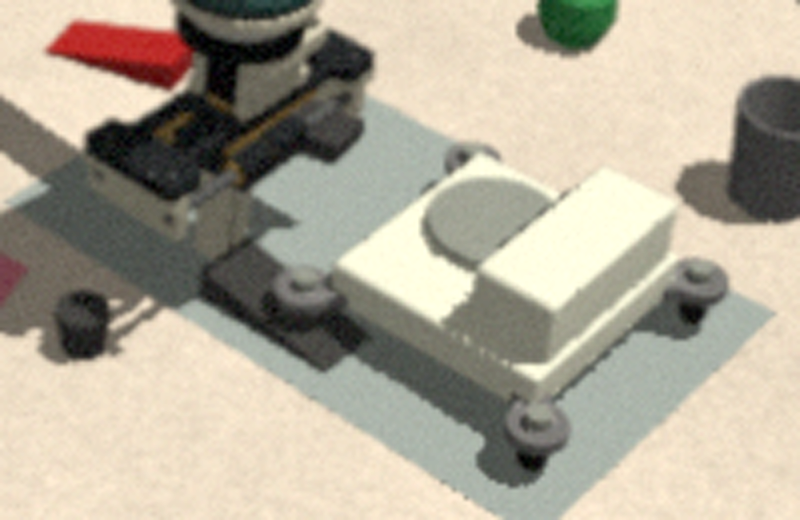

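```bash
python3 rem.py a5 '[[338,42],[477,42],[338,359],[471,358]]' '[409,163]' 0.033
```

```text
(array([0.61745207, 0.06670804]), np.float64(0.09958600757354585), np.float64(13.810346336841793), [np.float64(0.04400878023124566), np.float64(0.044083714194677756)])
lug ctr [0.63025131 0.07039625 0.033     ]
along,lat 0.011522493964167725 -0.001501985595275557
along,lat 0.013309637465029204 0.0005262968990506407
TCP->wedge face gap est 0.009716856444512527
```

```bash
python3 -m handwheel '[0,0,0.003,0.5,0,0,0, 0,0,0.003,0.5,0,0,0, 0,0,0.003,0.5,0,0,0, 0,0,0.003,0.5,0,0,0, 0,0,0.003,0.3,0,0,0, 0,0,0,0,0,0,0, 0,0,0,0,0,0,0, 0,0,0,0,0,0,0, 0,0,0,0,0,0,0, 0,0,0,0,0,0,0]'
python3 look.py a6
```

```text
time: 10.75
position: [0.5679, 0.0609, 0.0093]
tool_rot: [-0.557, 0.56, -0.433, 0.435]
wrist_force: [-1.9, -0.9, 0.5]
finger_gap: 0.0005
10.75 [[0.247, -0.0, 0.969], [-0.969, -0.006, 0.247], [0.006, -1.0, -0.002]] [0.5678583  0.06094368 0.00931347] [-1.86391696 -0.92809267  0.52542416]
```

View pics/a6.png

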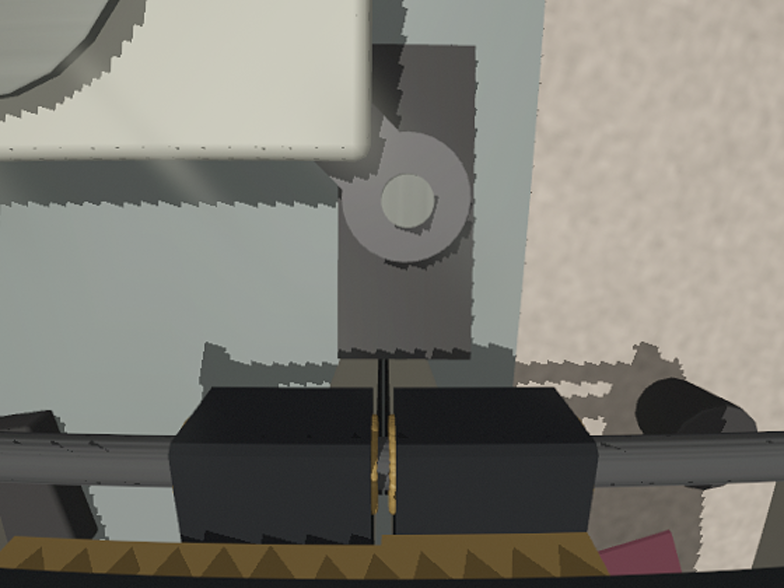

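View pics/a6s.png

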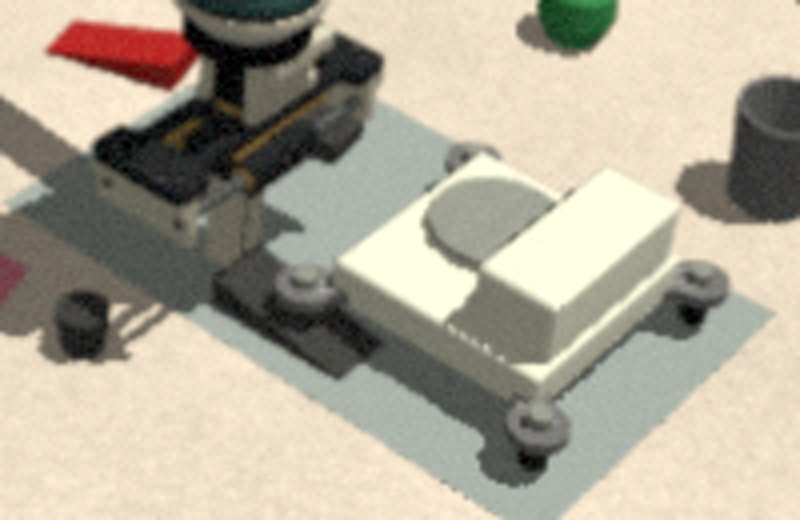

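```bash
python3 rem.py a6 '[[338,45],[475,45],[338,358],[471,358]]' '[406,197]' 0.0345
python3 - <<'E'
import pickle
from m import *
for n in("a4","a5","a6"):
    w=pickle.load(open(n+".pkl","rb"))[0]
    # wedge predicted in image from TCP? lug ellipse via gray not needed
W=lambda x,y:((x+.5)/1.4-.5,(y+.5)/1.4-.5)
for n,sc,z in(("a4",(413,120),.038),("a5",(411,166),.041),("a6",(408,200),.0425)):
    w=pickle.load(open(n+".pkl","rb"))[0];print(n,"screw",onz(w,*W(*sc),z))
E
```

```text
(array([0.62716506, 0.06911024]), np.float64(0.09963763194923714), np.float64(13.905187451546283), [np.float64(0.044143604713482866), np.float64(0.04407964231583679)])
lug ctr [0.63034347 0.07099773 0.0345    ]
along,lat 0.001514362294828633 -0.0015186705385538974
along,lat 0.0035388611388658827 0.0010683545279737492
TCP->wedge face gap est 0.009557910095433511
a4 screw [0.62963405 0.06969704 0.038     ]
a5 screw [0.62980749 0.07019177 0.041     ]
a6 screw [0.63017593 0.07081103 0.0425    ]
```

```bash
python3 -m handwheel '[0,0,0.003,0.3,0,0,0, 0,0,0.002,0.3,0,0,0, 0,0,0,0,0,0,0, 0,0,0,0,0,0,0, 0,0,0,0,0,0,0, 0,0,0,0,0,0,0, 0,0,0,0,0,0,0, 0,0,0,0,0,0,0, 0,0,0,0,0,0,0, 0,0,0,0,0,0,0]'
python3 look.py a7
```

```text
time: 11.9
position: [0.5699, 0.0615, 0.0092]
tool_rot: [-0.557, 0.559, -0.432, 0.436]
wrist_force: [-3.0, -0.5, 1.9]
finger_gap: -0.0
11.9 [[0.247, 0.002, 0.969], [-0.969, -0.005, 0.247], [0.005, -1.0, 0.001]] [0.56989121 0.06149516 0.00919766] [-3.04432527 -0.53339627  1.91979355]
```

View pics/a7.png

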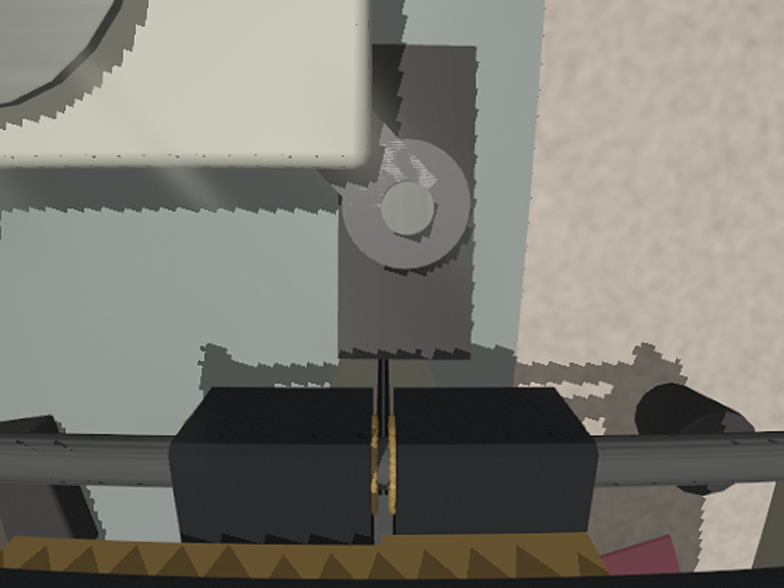

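View pics/a7s.png

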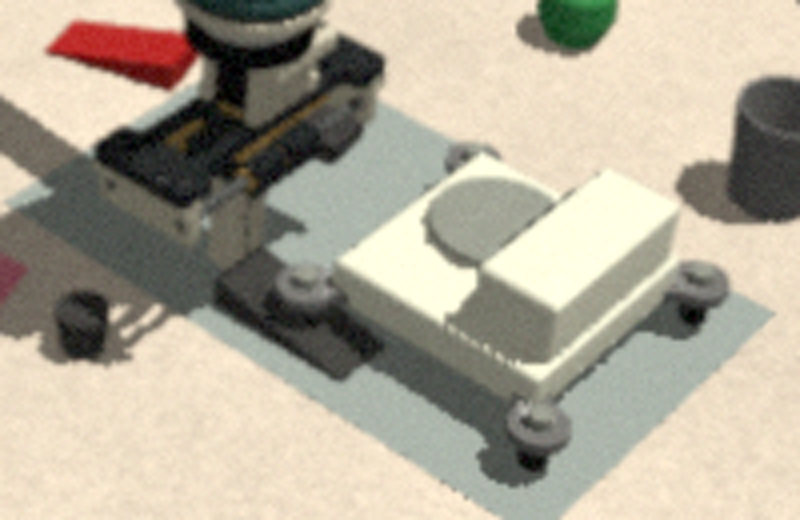

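```bash
python3 rem.py a7 '[[338,45.5],[475,46],[338,358],[471,358]]' '[406,204]' 0.0348
```

```text
(array([0.62916367, 0.06962673]), np.float64(0.09949541569833079), np.float64(13.895070886201367), [np.float64(0.04421525725276587), np.float64(0.04406554814741593)])
lug ctr [0.63050151 0.0710349  0.0348    ]
along,lat -0.0005495298928158465 -0.0015398209967608057
along,lat 0.00163685512372473 0.0010456931515730294
TCP->wedge face gap est 0.00949092350565197
```

```bash
cat > tilt.py <<'E'
import sys,pickle
from m import *
from scipy.optimize import least_squares
t0,s0=pickle.load(open("im0.pkl","rb"))
B={ "NL":(-.085,.085,.043),"FL":(.085,.085,.043),"FR":(.085,-.085,.043),"NR":(-.085,-.085,.043),
 "c1":(-.075,-.075,.054),"d1":(.075,-.075,.099),"d2":(.075,.075,.099),"c2":(-.075,.075,.054),"c3":(.075,-.075,.054)}
P=np.array(list(B.values()));
def pose(x):  # x: cx,cy,yaw,theta
    ax=np.array([1,-1,0])/2**.5   # NL->FR
    c=R.from_rotvec(ax*x[3]).as_matrix()
    Q=P@c.T
    Q=Q@R.from_euler("z",x[2]).as_matrix().T
    return Q+np.array([x[0],x[1],0])
x0=np.array([.6909,.171,np.radians(14),0.067])
q=pose(x0); print("NR z",q[3,2],"(expect .035)")
if q[3,2]>.043: x0[3]=-.067
def track(a,b,p):
    ga=cv2.cvtColor(a["color"],6 if 0 else cv2.COLOR_RGB2GRAY);gb=cv2.cvtColor(b["color"],cv2.COLOR_RGB2GRAY)
    n,st,e=cv2.calcOpticalFlowPyrLK(ga,gb,p.astype(np.float32).reshape(-1,1,2),None,winSize=(11,11),maxLevel=1,criteria=(3,50,.001))
    return n[:,0]-p,st[:,0],e[:,0]
for n in sys.argv[1:]:
    w,t,s=pickle.load(open(n+".pkl","rb"))
    ps,pt=proj(s0,pose(x0)),proj(t0,pose(x0))
    ds,ss,es=track(s0,s,ps);dt,st,et=track(t0,t,pt)
    k=[i for i,b in enumerate(B) if b not in("c2","NL")]; kt=[i for i,b in enumerate(B) if b in("FL","d1","d2","FR")]
    def f(x): 
        q=pose(x);return np.r_[(proj(s0,q)-ps-ds)[k].ravel(),(proj(t0,q)-pt-dt)[kt].ravel()]
    r=least_squares(f,x0,loss="soft_l1",f_scale=.3,x_scale=[.01,.01,.05,.05])
    J=r.jac; cov=np.linalg.inv(J.T@J)*.2**2
    print(n,"moved mm",(r.x[:2]-x0[:2])*1e3,"dyaw deg",np.degrees(r.x[2]-x0[2]),"theta",r.x[3],"+-",cov[3,3]**.5)
    print(" resid",f(r.x).reshape(-1,2).round(2).tolist())
E
python3 tilt.py a4 a5 a6 a7
```

```text
NR z 0.034855600702762744 (expect .035)
a4 moved mm [-0.8986577  -0.48626436] dyaw deg -0.14934061279529678 theta 0.04256174700025625 +- 0.007231738104125422
 resid [[-0.9, -1.33], [-0.06, -0.06], [79.08, 163.57], [0.2, -0.85], [-0.0, -0.97], [-0.44, 0.55], [0.03, -0.18], [0.55, -0.13], [-0.02, 0.05], [-1.01, -0.29], [0.57, -0.69]]
a5 moved mm [-0.97302882 -0.70836188] dyaw deg 0.0641955728269149 theta 0.029884782043754877 +- 0.007579460889193701
 resid [[-1.03, -1.78], [0.01, -0.17], [41.0, 60.06], [0.18, -0.59], [-0.12, -0.98], [-0.2, 0.79], [-0.1, -0.11], [0.86, -0.06], [-0.18, -0.0], [-3.7, -3.32], [1.19, -1.33]]
a6 moved mm [-1.06711993 -0.35060605] dyaw deg 0.1307543432348519 theta 0.024160954569989086 +- 0.007067008127931518
 resid [[-1.23, -2.12], [0.03, -0.11], [71.07, 156.78], [-0.22, -0.38], [-0.1, -0.93], [0.03, 0.8], [-0.12, -0.19], [0.57, -0.15], [-0.41, 0.01], [-3.63, -4.07], [0.44, -0.99]]
a7 moved mm [-2.90760829 -2.39572092] dyaw deg -0.06774546021226084 theta -0.019142297828059887 +- 0.010415205388681204
 resid [[-1.86, -0.6], [-0.78, -0.34], [70.14, 154.75], [14.63, 2.94], [0.07, -1.21], [0.38, 2.27], [-0.46, -0.27], [1.12, 0.48], [-0.01, 0.34], [-4.02, -3.33], [0.31, -0.8]]
```

```bash
python3 -m handwheel '[0,0,0.002,0,0,0,0, 0,0,0.002,0,0,0,0, 0,0,0,0,0,0,0, 0,0,0,0,0,0,0, 0,0,0,0,0,0,0, 0,0,0,0,0,0,0, 0,0,0,0,0,0,0, 0,0,0,0,0,0,0, 0,0,0,0,0,0,0, 0,0,0,0,0,0,0]'
python3 look.py a8
```

```text
time: 13.05
position: [0.5703, 0.0616, 0.0093]
tool_rot: [-0.555, 0.562, -0.435, 0.433]
wrist_force: [-2.3, -0.2, 2.8]
finger_gap: 0.0007
13.05 [[0.247, -0.007, 0.969], [-0.969, -0.007, 0.247], [0.005, -1.0, -0.009]] [0.57034952 0.06160461 0.00928067] [-2.32089862 -0.16324287  2.79011024]
```

View pics/a8.png

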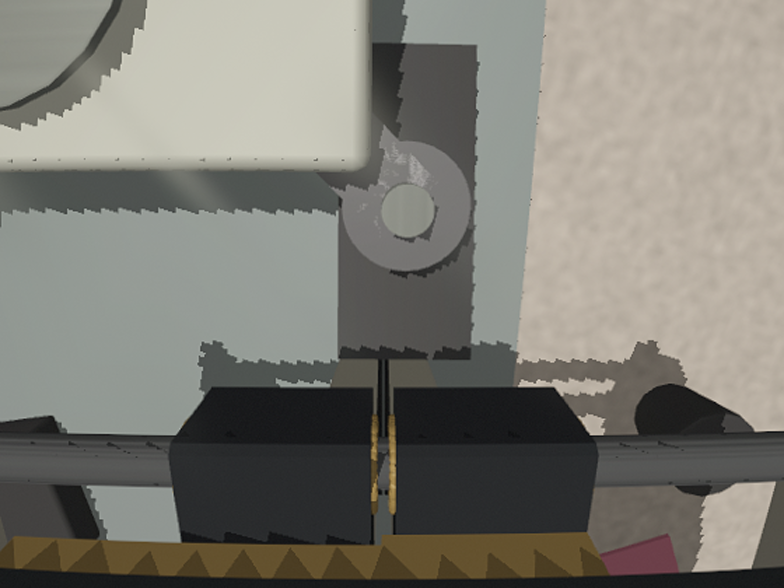

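```bash
python3 -m handwheel '[0,0,0.002,0.5,0,0,0, 0,0,0.003,0,0,0,0, 0,0,0,0,0,0,0, 0,0,0,0,0,0,0, 0,0,0,0,0,0,0, 0,0,0,0,0,0,0, 0,0,0,0,0,0,0, 0,0,0,0,0,0,0, 0,0,0,0,0,0,0, 0,0,0,0,0,0,0]'
python3 look.py a9
```

```text
time: 14.2
position: [0.5714, 0.0619, 0.0093]
tool_rot: [-0.554, 0.562, -0.435, 0.433]
wrist_force: [-3.2, -1.0, 1.4]
finger_gap: 0.0007
14.2 [[0.247, -0.009, 0.969], [-0.969, -0.007, 0.246], [0.004, -1.0, -0.01]] [0.57137222 0.06186502 0.00925304] [-3.21862966 -1.00646042  1.39234312]
```

View pics/a9.png

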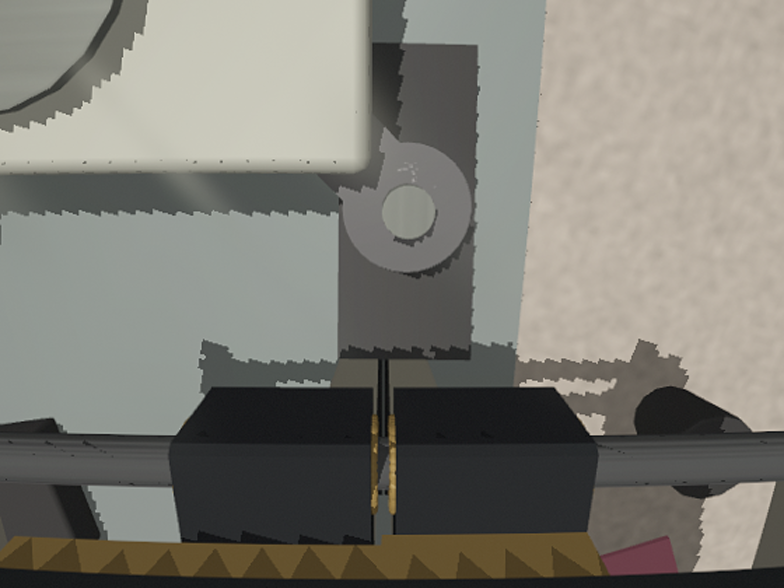

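```bash
python3 rem.py a8 '[[338,45],[476,45],[338,359],[471,359]]' '[406,206]' 0.035
python3 rem.py a9 '[[338,44.5],[477,45],[338,359],[471,359]]' '[407,208]' 0.035
```

```text
(array([0.62947986, 0.06965204]), np.float64(0.09965980076534053), np.float64(13.830555631516601), [np.float64(0.044265308349734446), np.float64(0.044079590610690375)])
lug ctr [0.63069915 0.07110939 0.035     ]
along,lat -0.0008608669473772331 -0.0014894357200206571
along,lat 0.001532327664146138 0.0011236187057584144
TCP->wedge face gap est 0.008283367544510284
(array([0.63054971, 0.0698458 ]), np.float64(0.09966131699147926), np.float64(13.740067521013955), [np.float64(0.0445402421863856), np.float64(0.04406784418516902)])
lug ctr [0.63129653 0.0709637  0.035     ]
along,lat -0.0019437747153091098 -0.0014248909516649403
along,lat 0.0009909697720622101 0.0009085272988304073
TCP->wedge face gap est 0.009378566251570776
```

Relative offset is now about 1 mm, which is about 0.2 mm of foot height. I'll back off and rise, then check the level from above.

```bash
python3 -m handwheel '[0,0,-0.008,0,0,0,0, 0,0,-0.01,0,0,0,0, 0,0,-0.01,0,0,0,0, 0,0,0,0.5,0,0,0, 0,-0.02,0,0,0,0,0, 0,-0.03,0,0,0,0,0, 0,-0.03,0,0,0,0,0, 0,-0.03,0,0,0,0,0, 0,-0.02,0,0,0,0,0, 0,0,0,0,0,0,0]'
python3 look.py b1
```

```text
time: 15.35
position: [0.5399, 0.0547, 0.1439]
tool_rot: [-0.558, 0.558, -0.432, 0.436]
wrist_force: [0.5, -0.5, -0.7]
finger_gap: 0.0005
15.35 [[0.246, 0.004, 0.969], [-0.969, -0.003, 0.246], [0.004, -1.0, 0.003]] [0.53992653 0.05467827 0.1438708 ] [ 0.45218245 -0.54450795 -0.69427415]
```

View pics/b1.png

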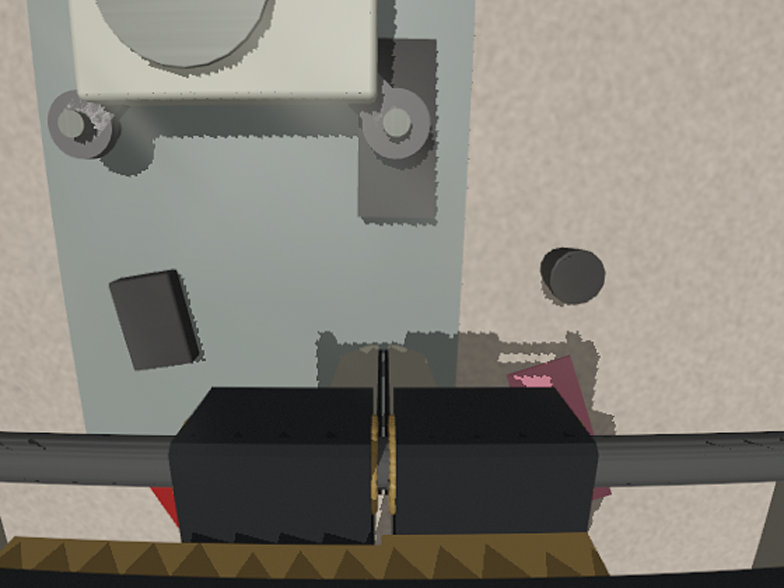

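View pics/b1s.png

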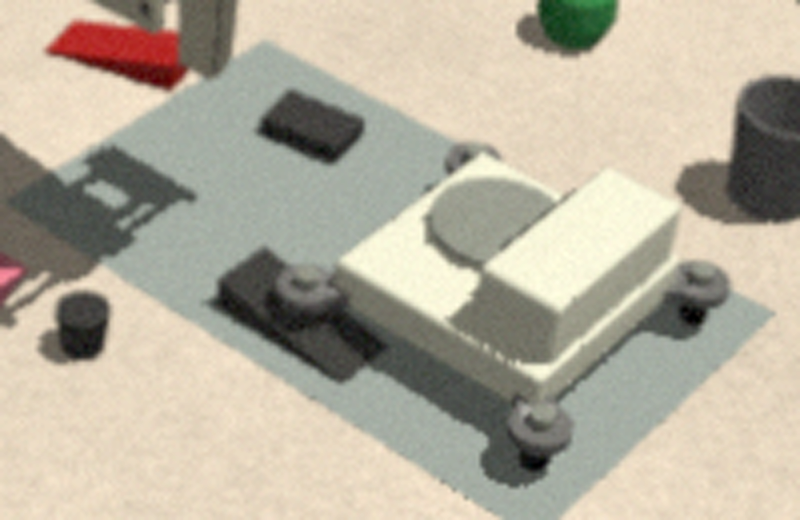

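```bash
python3 tilt.py b1
```

```text
NR z 0.034855600702762744 (expect .035)
b1 moved mm [-0.27780391  0.85566718] dyaw deg 0.43961133653695833 theta 0.029304509119513194 +- 0.0051019076664682375
 resid [[-0.41, -2.23], [0.03, -0.25], [-1.61, 0.1], [-0.08, -0.01], [-0.3, -0.94], [0.63, 0.52], [0.14, -0.12], [0.32, -0.26], [-0.53, 0.04], [-4.05, -3.34], [0.32, -1.16]]
```

Run:
```python
from m import *
import pickle
t0,s0=pickle.load(open("im0.pkl","rb"));w,t,s=pickle.load(open("b1.pkl","rb"))
def c(im,x,y,r=16): return cv2.convertScaleAbs(cv2.resize(im["color"][y-r:y+r,x-r:x+r,::-1],(256,256),interpolation=cv2.INTER_CUBIC),alpha=1.7)
rows=[np.hstack([c(i,x,y) for x,y in((415,236),(374,275),(316,240))]) for i in(s0,s)]
cv2.imwrite("pics/cmp.png",np.vstack(rows))
rows=[np.hstack([c(i,x,y) for x,y in((202,145),(256,133),(214,198))]) for i in(t0,t)]
cv2.imwrite("pics/cmpt.png",np.vstack(rows))
```

```text
(no output)
```

View pics/cmp.png

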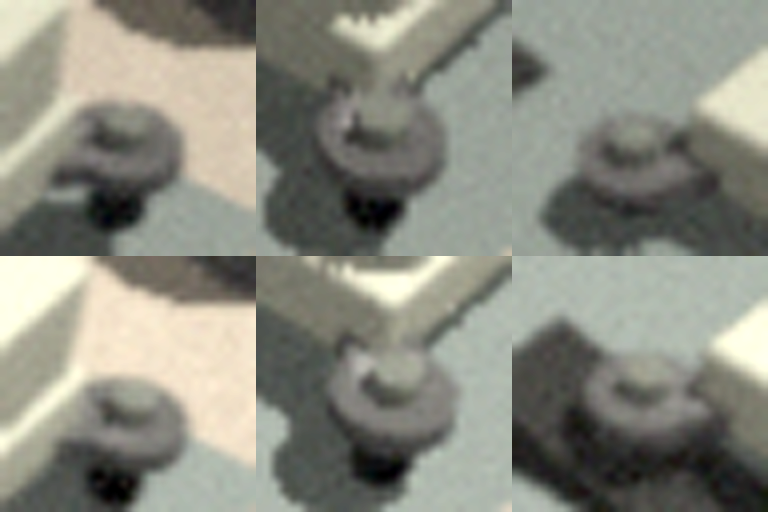

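View pics/cmpt.png

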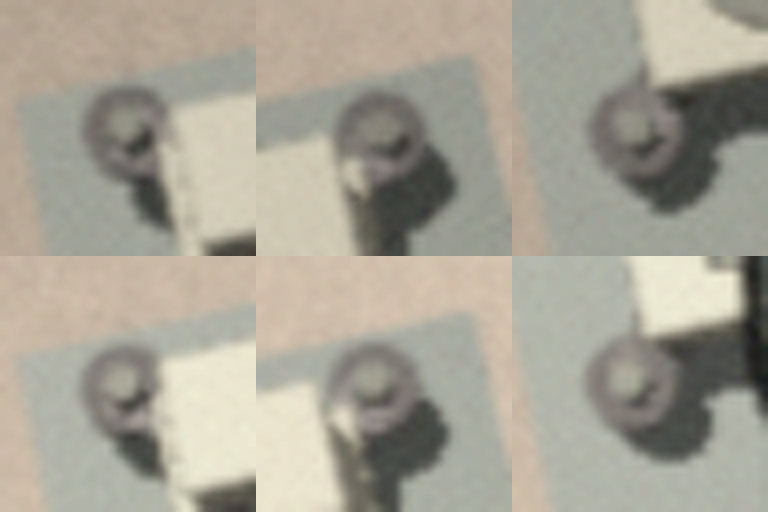

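Run:
```python
import sys; sys.argv=["x"]
exec(open("tilt.py").read())
ps,pt=proj(s0,pose(x0)),proj(t0,pose(x0))
ks=[1,2,3];ds=np.array([(.5,2.3),(.8,.5),(.6,-2.6)]);kt=[1,2,0];dt=np.array([(-.1,-.4),(-.5,-.4),(-.7,-.5)])
f=lambda x:(lambda q:np.r_[(proj(s0,q)-ps)[ks]-ds,(proj(t0,q)-pt)[kt]-dt].ravel())(pose(x))
r=least_squares(f,x0,x_scale=[.01,.01,.05,.05]);print((r.x-x0)*1e3,r.x[3],np.linalg.inv(r.jac.T@r.jac)[3,3]**.5*.3,f(r.x).reshape(-1,2).round(2).tolist())
w=pickle.load(open("b1.pkl","rb"))[0]
W=lambda x,y:((x+.5)/1.4-.5,(y+.5)/1.4-.5)
print(onz(w,*W(70,123),.043),onz(w,*W(397,122),.043),onz(w,*W(395,123),.035))
print(wedge(w,((357,38),(437,39),(359,216),(437,218))))
```

```text
NR z 0.034855600702762744 (expect .035)
[  0.23370392  -0.59095988  -5.67218045 -58.10988514] 0.008890114862810548 0.005882522119380802 [[0.06, 0.17], [-0.12, -0.38], [0.36, 0.3], [0.08, 0.36], [0.19, 0.03], [0.01, -0.12]]
[0.59102793 0.23686621 0.043     ] [0.63124124 0.07081179 0.043     ] [0.6311351  0.07162471 0.035     ]
(array([0.63079066, 0.06939706]), np.float64(0.09981224646456455), np.float64(14.513873639427816), [np.float64(0.045698471692507306), np.float64(0.044922976311930304)])
```

```bash
python3 -m handwheel '[-0.004,0,0.024,0,0,0,0, -0.004,0,0.024,0,0,0,0, -0.004,0,0.024,0,0,0,0, -0.004,0,0.024,0,0,0,0, -0.002,0,0.02,0,0,0,0, 0,0,0,0,0,0,0, 0,0.02,0,0,0,0,0, 0,0.02,0,0,0,0,0, 0,0.02,0,0,0,0,0, 0,0,0,0,0,0,0]'
python3 look.py b2
```

```text
time: 16.5
position: [0.6422, 0.1006, 0.0599]
tool_rot: [-0.552, 0.564, -0.439, 0.43]
wrist_force: [0.1, -0.4, -0.4]
finger_gap: 0.0002
16.5 [[0.246, -0.02, 0.969], [-0.969, -0.006, 0.246], [0.001, -1.0, -0.021]] [0.64217398 0.10058972 0.05987349] [ 0.14289904 -0.43903677 -0.4383434 ]
```

View pics/b2.png

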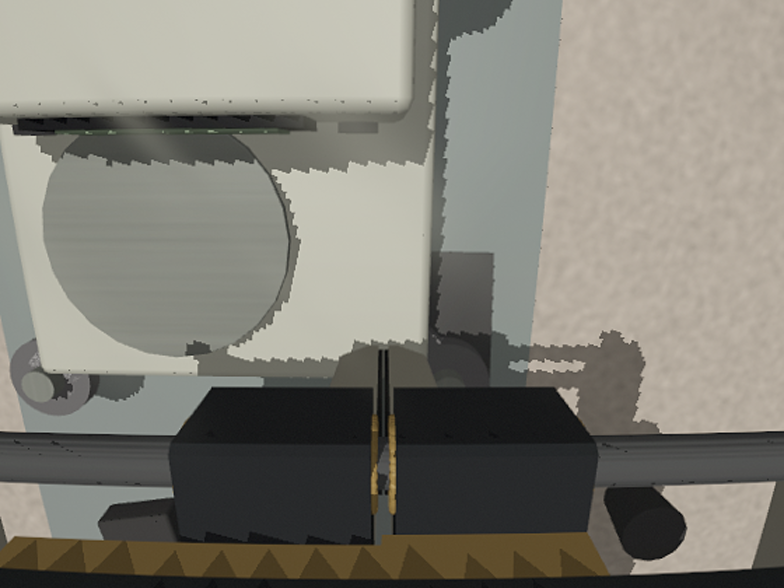

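View pics/b2s.png

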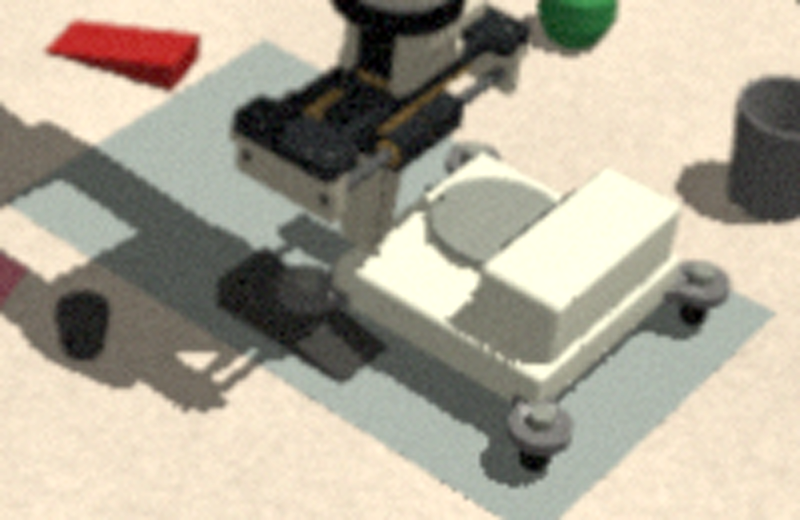

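```bash
python3 -m handwheel '[-0.001,0,0.004,1.2,0,0,0, -0.001,0,0.004,0,0,0,0, 0,0,0,0,0,0,0, 0,0.002,0,0,0,0,0, 0,0.002,0,0,0,0,0, 0,0,0,0,0,0,0, 0,0,0,0,0,0,0, 0,0,0,0,0,0,0, 0,0,0,0,0,0,0, 0,0,0,0,0,0,0]'
```

```text
time: 17.65
position: [0.6537, 0.1053, 0.064]
tool_rot: [0.561, -0.555, 0.431, -0.437]
wrist_force: [0.3, 0.3, -0.3]
finger_gap: 0.0006
```

```bash
python3 -m handwheel '[0.002,0,-0.004,-0.4,0,0,0, 0,0.003,0,0,0,0,0, 0,0.002,0,0,0,0,0, 0,0.002,0,0,0,0,0, 0,0,0,0,0,0,0, 0,0,0,0,0,0,0, 0,0,0,0,0,0,0, 0,0,0,0,0,0,0, 0,0,0,0,0,0,0, 0,0,0,0,0,0,0]'
python3 -c "
from h import *
print(rot(get_obs()['tool_rot']).round(3))"
```

```text
time: 18.65
position: [0.65, 0.1021, 0.0562]
tool_rot: [0.559, -0.557, 0.433, -0.436]
wrist_force: [-0.6, -0.7, -0.2]
finger_gap: 0.0008
[[ 0.246  0.005  0.969]
 [-0.969 -0.001  0.246]
 [ 0.002 -1.     0.005]]
```

Positioned over the corner. Now a gentle press in small steps.

```bash
python3 -m handwheel '[0,0.002,0,0,0,0,0, 0,0.001,0,0,0,0,0, 0,0.001,0,0,0,0,0, 0,0.001,0,0,0,0,0, 0,0,0,0,0,0,0, 0,0,0,0,0,0,0, 0,0,0,0,0,0,0, 0,0,0,0,0,0,0, 0,0,0,0,0,0,0, 0,0,0,0,0,0,0]'
python3 -c "
from h import *
o=get_obs();print(o['position'],o['wrist_force'])"
```

```text
time: 19.65
position: [0.6502, 0.1021, 0.0539]
tool_rot: [0.559, -0.557, 0.432, -0.436]
wrist_force: [-0.2, -0.6, 1.9]
finger_gap: 0.0003
[0.65023937 0.10206605 0.05389825] [-0.1869492  -0.61446028  1.93811064]
```

```bash
python3 -m handwheel '[0,0.002,0,0,0,0,0, 0,0.002,0,0,0,0,0, 0,0.002,0,0,0,0,0, 0,0.002,0,0,0,0,0, 0,0.003,0,0,0,0,0, 0,0.003,0,0,0,0,0, 0,0.003,0,0,0,0,0, 0,0.003,0,0,0,0,0, 0,0.003,0,0,0,0,0, 0,0.003,0,0,0,0,0]'
python3 -c "
from h import *
o=get_obs();print(o['position'],o['wrist_force'])"
```

```text
time: 20.65
position: [0.6506, 0.1021, 0.0535]
tool_rot: [0.56, -0.556, 0.431, -0.437]
wrist_force: [-19.6, -2.1, 31.4]
finger_gap: 0.0005
[0.65056622 0.10206053 0.05348746] [-19.63862277  -2.1177287   31.43161313]
```

Under 31 N the corner gave only 0.4 mm, so it stands firm. I'll release now and check.

```bash
python3 -m handwheel '[0,-0.001,0,0,0,0,0, 0,-0.003,0,0,0,0,0, 0,-0.01,0,0,0,0,0, 0,-0.03,0,0,0,0,0, 0,-0.03,0,0,0,0,0, 0,-0.03,0,0,0,0,0, 0,0,-0.03,0,0,0,0, 0,0,-0.03,0,0,0,0, 0,0,-0.03,0,0,0,0, 0,0,0,0,0,0,0]'
python3 look.py c1
```

```text
time: 21.65
position: [0.5596, 0.0794, 0.1639]
tool_rot: [0.56, -0.556, 0.431, -0.437]
wrist_force: [0.2, 0.1, 0.1]
finger_gap: 0.0007
21.65 [[0.247, 0.01, 0.969], [-0.969, -0.001, 0.247], [0.004, -1.0, 0.01]] [0.55963219 0.07944903 0.16385478] [0.21826961 0.13432065 0.06875899]
```

View pics/c1.png

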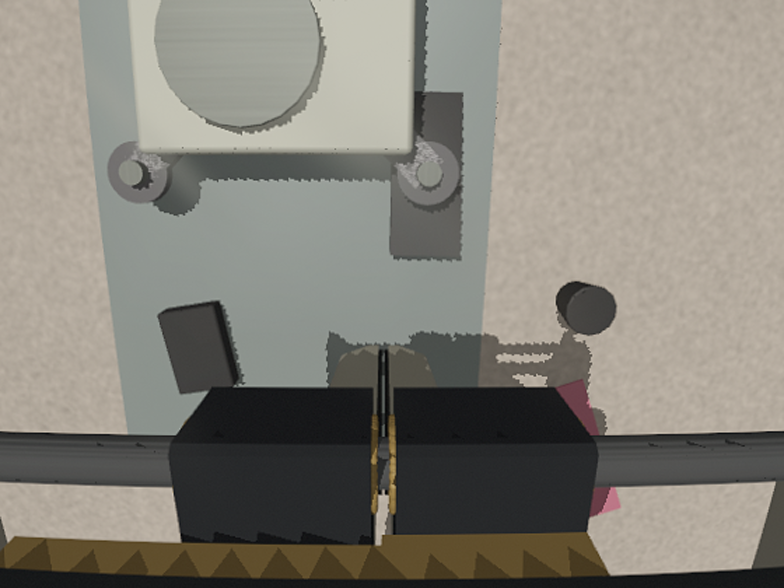

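View pics/c1s.png

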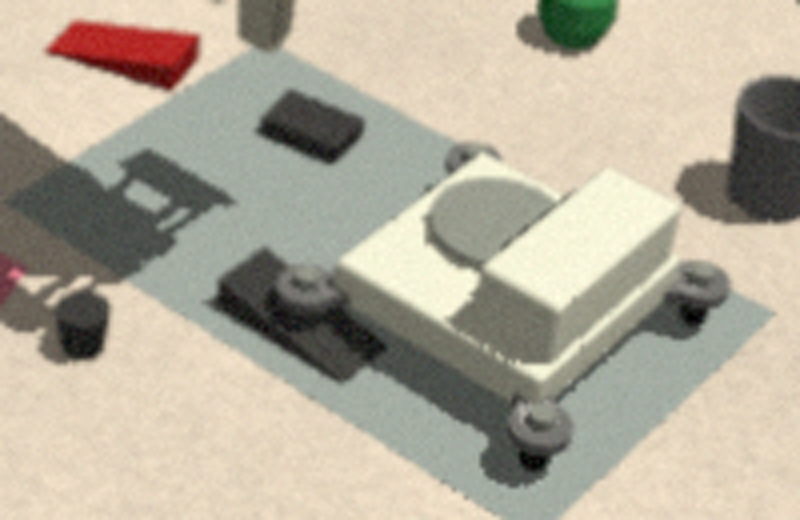

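```bash
python3 rem.py c1 '[[391,92],[463,92.5],[390,255],[461,257]]' '[428,174]' 0.035
python3 - <<'E'
from m import *
import pickle
b=pickle.load(open("b1.pkl","rb"));c=pickle.load(open("c1.pkl","rb"))
W=lambda x,y:((x+.5)/1.4-.5,(y+.5)/1.4-.5)
print(onz(c[0],*W(131,173),.043),onz(c[0],*W(429,174),.043))
for n,i,(x,y) in(("FL",2,(415,236)),("FR",2,(374,275)),("NR",2,(316,240)),("FLt",1,(202,145)),("FRt",1,(256,133))):
    f=lambda k:np.float32(cv2.cvtColor(k[i]["color"],cv2.COLOR_RGB2GRAY)[y-14:y+14,x-14:x+14])
    print(n,np.round(cv2.phaseCorrelate(f(b),f(c)),2)[:1] if 0 else cv2.phaseCorrelate(f(b),f(c)))
E
```

```text
(array([0.63034869, 0.06980889]), np.float64(0.09986489419871389), np.float64(13.772996989182712), [np.float64(0.04485644284070274), np.float64(0.04466629258195623)])
lug ctr [0.63057761 0.07096005 0.035     ]
along,lat -0.0017405645152505417 -0.0014357870983100812
along,lat 0.000496397031209282 0.0010635598588166493
TCP->wedge face gap est 0.013864312539870957
[0.59061913 0.23606746 0.043     ] [0.63065871 0.07114232 0.043     ]
FL ((-0.045262313993220005, 0.059531695015653696), 1.02719969007704)
FR ((0.08540182225936022, 0.06760060052595485), 0.9923705938127306)
NR ((-0.05425457912792453, -0.030894482771076426), 1.0248447937435574)
FLt ((-0.030643916506567948, 0.0023315358271158715), 0.9895171697934468)
FRt ((-0.025558416558318697, -0.006546575864053494), 0.9901958751678467)
```

The foot is 0.5 mm from the wedge's origin along its length and 1 mm to the side. Nothing shifted in the press: lug movement between the before and after pictures is under 0.1 px. The arm is clear, so I'm handing in.

```bash
python3 -c "
from plant import *
print(get_obs()['time']);print(sign_off())"
```

```text
21.8
the job is handed in; nothing more can be done
None
```

I pushed the wedge thin end first under the near right foot, pressed the casing's top at that corner, let go, moved the arm clear, and handed in at 21.8 s.

**Wedge position:** the last wrist picture puts the foot about 0.5 mm from the wedge's origin along its length and about 1 mm to the side. My first position estimate for the foot put it about 2 mm the other way along the wedge. I trusted the wrist picture, because it sees foot and wedge together.

**Press test:** the fingers met the casing top at 53.9 mm (54 mm when level). Under about 31 N it gave only 0.4 mm. A side force of about 20 N appeared with the press, which I had not intended. Pictures from before and after the press show the lugs moved less than 0.1 px.

**Checks that were weak or disagreed:**
- **Lean from the scene and top pictures:** a hand-measured fit gave 0.009 ± 0.006 rad, so it cannot tell level from a slight lean.
- **Automatic tracking fit:** it read 0.029 rad, but with errors of 2 to 4 px, so I set it aside.
- **Balance drift:** it may have slid up to about 1 mm during the last part of the push.
- **Other things:** I only checked by eye that they were not disturbed.

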